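# Wind the flask clamp one turn by its hand wheel

## Robot

A 6-joint arm with a two-finger parallel gripper is mounted at the origin on the work surface. World frame = base frame: x ahead of the robot, y to its left, z up, the work surface at z = 0. Lengths are in mm, angles in rad, forces in N, time in s.
With the tool pointing down it reaches from about 275 to 1000 mm from the base axis. Payload 8.4 kg.
Tool frame: the origin (TCP) lies at the very end of the fingers, on their centre line; the grasp point (between the pads) lies r.hold_point_z behind it (r.hold_point_z is the distance from the TCP to the grasp point, in mm); x points along the fingers, z is the direction in which the jaws open and shut, and the axes are right-handed (so a half turn about x gives the same grasp; the last joint's range is limited). The gripper opens to 85 mm and grips with 20 to 120 N. Pads are 22 mm wide; open, the fingers measure 114 mm over their backs; the gripper's body (76 mm by 85 mm) begins 54 mm behind the grasp point. The pads swing forward as they close: fully open they stand 13 mm farther back than shut.
Start: joints at [1.129, 0.353, 1.633, -0, 1.155, -0.002], TCP at [266.098, 565.526, 231.281] pointing down, gripper open.
Joint ranges: [-2.63, 2.63], [-0.92, 2.1], [0.06, 2.66], [-1.3, 4.44], [0, 2.69], [-3.02, 3.02]. Speed limits (rad/s): [2.22, 2.22, 2.79, 3.14, 3.14, 3.14].

## Interface

Orientations are given as [roll, pitch, yaw] about the fixed x, y, z axes, in that order (R = Rz(yaw) Ry(pitch) Rx(roll)).
In Python, from rig import r gives the robot as it stands.
- The arm moves only by the tool jog_arm, never from a script. Its argument "series" is a list of rows, each a list of 7 numbers: the turn, a rotation vector about the tool's x, y, z in degrees, then the shift along the tool's x, y, z in cm, then the opening, from 0 (shut) to 1 (fully open). In form: [[wx, wy, wz, tx, ty, tz, fingers], ...]. A call has 1 to 20 rows; each row shifts and turns the commanded pose from where the row before left it, along the tool's axes as they then stand; what a row does not reach is not made up. A row lasts 1/10 s, in which the tool goes at most 50 mm and 8.59 degrees, less where a joint would pass 70% of its speed; a pose out of reach is approached as far as the arm can. A call with a gripper value outside its range is refused whole. The fingers move at their own pace and stop on an object; "force" is the grip in N (left out, the last holds). Time passes only in rows, so rows that do not move let the fingers close. It gives the time, the measured TCP pose, the force and the opening at its end, in the units of the state.
- r.sense(): the state, without advancing time (a new reading comes with each control period).
- r.grab_frame(name): name is "scene" or "side" or "wrist"; returns (picture, depth): 384x512x3 uint8, red, green, blue; 384x512 float32, mm along the optical axis (not along the pixel's ray), 0 where there is no reading.
- r.get_calibration(name): a dict with "mtx" (3x3 intrinsics, pixels), "position" and "rotation" of the camera in the world; the wrist camera has in their place "mount" (4x4, takes a point from camera to tool coordinates, whose origin is the TCP and whose axes are the tool frame's). Camera axes: x right, y down, z forward; pixel columns grow to the right and rows downward; lengths in mm; the calibration is good to about 2 mm. The wrist camera is an equidistant fisheye: a pixel r from the principal point sees the ray r / f radians off the axis. A picture is of the moment at which its call begins: read the wrist's pose just before it. get_calibration takes no time and is no camera call.
- r.sign_off(): hands the job in, once; it reports no verdict.
The state is a dict: "clock": time; "qpos": joint angles; "qvel": joint speeds; "joint_efforts": joint torques, N m; "eef_pos": TCP position; "tcp_rot": TCP orientation; "contact_force": force on the tool from outside, world axes, zero at the start; "wrist_torque": the same for the moment, N m; "opening": opening from 0.0 (shut) to 1.0 (fully open).
Only numpy, scipy, OpenCV 4.12 (cv2) and the standard library are available. Lean on these libraries where they do the work, as an engineer would, in place of code of your own. Each camera call takes 0.05 s, during which the arm holds its last target.

## Task

Bring the clamp bar up towards the flask by one turn of the screw: with the fingertips or the outside of the fingers, gently push the hand wheel round by its upright handle, clockwise as seen from above, through exactly one full turn, so that the handle stops where it began. Push only: do not grip the handle, and leave the flask, the foil-covered beaker and the small bottle standing where they are. Then take the hand away.

Things in the scene. Friction and masses are not known exactly. Their poses are not given: they have to be found in the camera images.
- clamp: Fixed grey platform (300 x 460 mm, top 20 mm above the bench) with an aluminium gearbox block that carries the hand wheel lying flat on top, and a flask clamp beside it. Origin: on the bench directly under the wheel's axis; z up, y runs along the clamp from the gearbox to the flask, which stands about 200 mm along +y. The platform spans x -130 to +170 and y -115 to +345 mm.
- wheel_axis (a point): Point on the wheel's vertical axis, at the top of its hub, 118 mm above the bench. The steel wheel is 144 mm over its rim, with three spokes; the rim's top is 113 mm above the bench.
- handle (a point): Centre (half-way up) of the wheel's only handle: an upright black round grip, 20 mm in diameter, 55 mm tall, standing on the rim at the end of one spoke, 65 mm from the axis; its foot is 112 mm and its top 167 mm above the bench. It is fixed to the wheel and goes round with it.
- wheel (a joint): Turning angle of the hand wheel, rad, growing clockwise as seen from above; 6.283 more than at the start is one turn. It starts anywhere from -2.1 to 2.1; when it is 0 the handle lies in the platform's +x direction from the axis. The wheel turns stiffly (about 3 N at the handle) and stays where it is left. One turn moves the clamp bar 16 mm towards the flask without touching it.
- flask: Loose conical glass flask with a white cap, 80 mm wide at the foot, 134 mm tall, standing between the two bars of the clamp; origin at the centre of its underside.
- beaker: Loose foil-covered beaker, 70 mm in diameter, 83 mm tall, standing on the platform beyond the clamp; origin at the centre of its underside.
- bottle: Loose small bottle with a blue cap, 42 mm in diameter, 85 mm tall, standing on the platform on the near side of the clamp; origin at the centre of its underside.
Mind the look-alikes: they are no part of the job. Of the things that look like the bottle, the middle-sized one is meant.

How it is judged:
By the outcome, as a careful person would: the job done as asked, in the order asked, and still so for the second after the job is handed in, with the robot touching nothing.
It also fails if it takes over 61 s, if anything falls off the work surface, if the arm or the gripper's body presses on something with over 40 N, if the wrist force passes 120 N, or if a joint passes its speed limit or range.

## Working session

There is one attempt and no reset: what is moved stays moved. The work goes in short steps, Python scripts to look and compute and a tool call to move; the robot and the scene stay as the last step left them, time stands still between calls to the robot, and variables do not carry over. Pictures are saved under pics/ and viewed, and the job is handed in when it is done.

Besides the shell and the picture viewer there is one more tool, called as name(argument=value, ...), one argument or row to a line, values as JSON. jog_arm: Moves the arm, as the interface text tells. Its arguments: {"type":"object","properties":{"series":{"type":"array"},"force":{"type":"number"}},"required":["series"]}

```bash
mkdir -p pics; ls; python3 - <<'E'
from rig import r
import cv2
print(r.sense()); print(r.hold_point_z)
for n in ["scene","side"]:
    p,d=r.grab_frame(n); cv2.imwrite(f"pics/{n}0.png",p[:,:,::-1]); 
    import numpy as np; np.save(f"pics/{n}0.npy",d); c=r.get_calibration(n); print(n,c)
E
```

```text
pics
{'clock': 0.0, 'qpos': array([ 1.12861910e+00,  3.53690886e-01,  1.63415358e+00, -3.67755061e-05,
        1.15518771e+00, -2.41688833e-03]), 'qvel': array([-4.32151445e-04, -2.43803913e-05, -8.65321291e-04,  4.54975498e-04,
       -9.21442749e-04,  1.84377309e-03]), 'joint_efforts': array([ 1.57471928e-03, -6.05264854e+01, -3.42063081e+01,  1.49169787e-04,
        9.52118455e-03,  8.25971398e-06]), 'eef_pos': array([265.88851854, 565.08462798, 230.52666574]), 'tcp_rot': array([-3.12065651,  1.56935641, -1.98960565]), 'contact_force': array([ 0.34373671,  0.65534792, -0.22983453]), 'wrist_torque': array([ 0.02770351,  0.05778265, -0.00135124]), 'opening': 0.9997320249843664}
18.700000000000003
scene {'mtx': array([[391.86856055,   0.        , 256.4723943 ],
       [  0.        , 391.86856055, 191.41710872],
       [  0.        ,   0.        ,   1.        ]]), 'position': array([921.30571192,  13.73885715, 719.51322686]), 'rotation': array([-2.5870266 ,  0.00315858,  1.22023683])}
side {'mtx': array([[363.7689218 ,   0.        , 252.8532974 ],
       [  0.        , 363.7689218 , 192.48149239],
       [  0.        ,   0.        ,   1.        ]]), 'position': array([  96.03940985, -318.60561559,  494.73998944]), 'rotation': array([-2.13813954e+00,  9.39469994e-04, -7.75945114e-01])}
```

View pics/scene0.png

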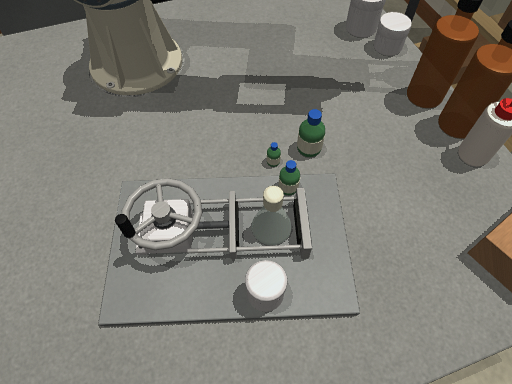

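View pics/side0.png

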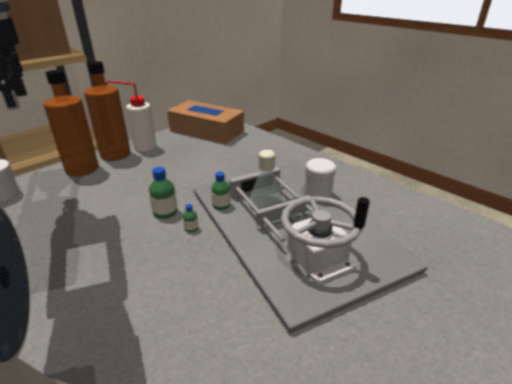

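```bash
cat > h.py <<'E'
import numpy as np, cv2
from rig import r
from scipy.spatial.transform import Rotation as R
def ray(n,u,v):
    c=r.get_calibration(n); M=R.from_euler('xyz',c['rotation']).as_matrix()
    return c['position'], M@np.linalg.inv(c['mtx'])@np.array([u,v,1.])
def onz(n,u,v,z):
    p,d=ray(n,u,v); return p+d*(z-p[2])/d[2]
def proj(n,P):
    c=r.get_calibration(n); M=R.from_euler('xyz',c['rotation']).as_matrix()
    q=c['mtx']@(M.T@(np.asarray(P)-c['position'])); return q[:2]/q[2]
def dep(n,u,v,d):
    p,q=ray(n,u,v); return p+q*d[int(v),int(u)]
E
python3 - <<'E'
from h import *
np.set_printoptions(precision=1,suppress=True)
for u,v in [(121,178),(339,175),(358,313),(100,322)]: print('corner',onz('scene',u,v,20))
d=np.load('pics/scene0.npy'); ds=np.load('pics/side0.npy')
print('hub',onz('scene',161,209,118),dep('scene',161,209,d))
print('hub side',onz('side',320,217,118))
print('handle top',onz('scene',122,219,167),onz('side',362,202,167))
print('beaker',onz('scene',267,278,103),'flask cap',onz('scene',273,193,154),'bottle',onz('scene',291,166,105),'small', onz('scene',274,146,60),'big', onz('scene',315,117,120))
for n in ['scene','side']:
    im=cv2.imread(f'pics/{n}0.png'); c=im[160:280,100:260] if n=='scene' else im[180:300,250:410]
    cv2.imwrite(f'pics/{n}_w.png',cv2.resize(c,None,fx=5,fy=5,interpolation=cv2.INTER_CUBIC))
cv2.imwrite('pics/bot.png',cv2.resize(cv2.imread('pics/scene0.png')[100:220,240:360],None,fx=5,fy=5,interpolation=cv2.INTER_CUBIC))
E
```

```text
corner [ 381.3 -101.    20. ]
corner [535.9 341.6  20. ]
corner [811.7 241.7  20. ]
corner [ 670.9 -187.4   20. ]
hub [546.9 -30.1 118. ] [547.  -30.1 118.2]
hub side [537.6 -35.2 118. ]
handle top [573.9 -88.9 167. ] [561.3 -94.9 167. ]
beaker [723.6 102.2 103. ] flask cap [604.3 157.5 154. ] bottle [532.1 224.6 105. ] small [442.8 226.3  60. ] big [445.5 312.7 120. ]
```

View pics/scene_w.png

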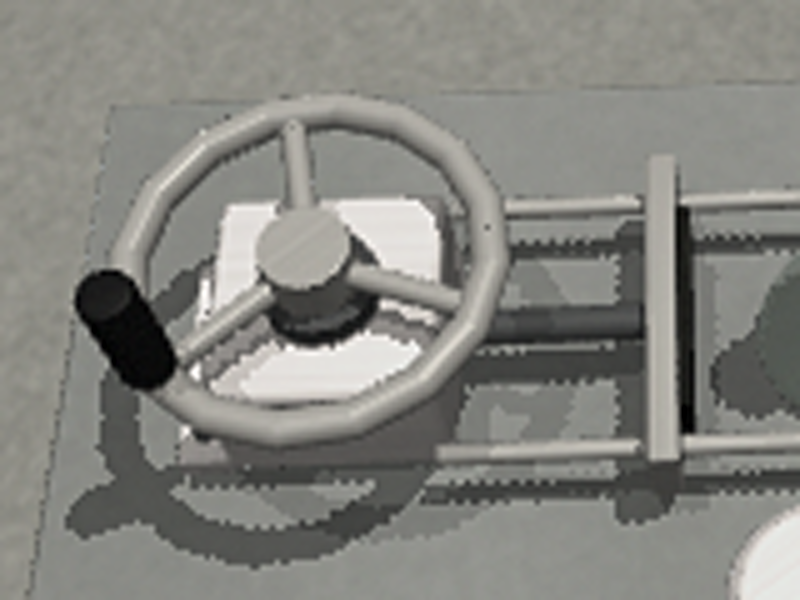

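View pics/side_w.png

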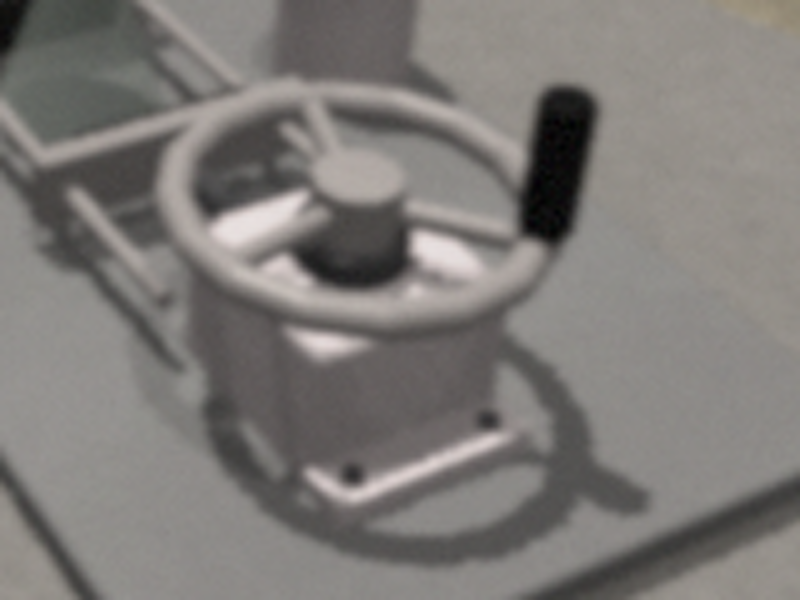

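View pics/bot.png

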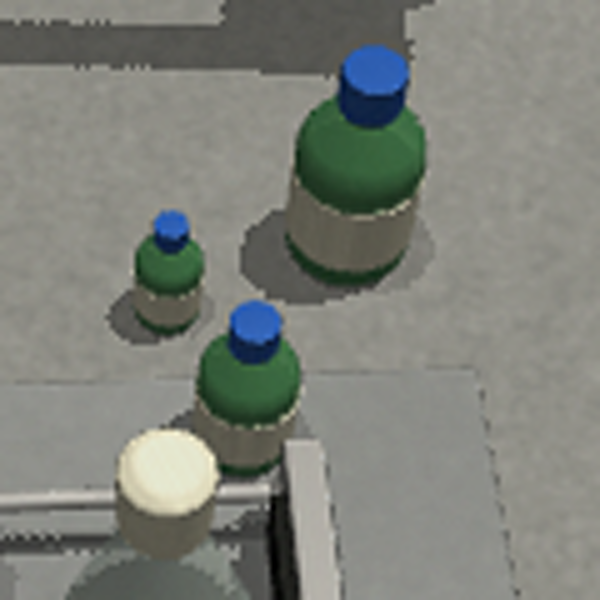

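```bash
cat >> h.py <<'E'
def tri(pts):
    A=np.zeros((3,3));b=np.zeros(3)
    for n,u,v in pts:
        p,d=ray(n,u,v); d=d/np.linalg.norm(d); P=np.eye(3)-np.outer(d,d); A+=P;b+=P@p
    return np.linalg.solve(A,b)
E
python3 - <<'E'
from h import *
np.set_printoptions(precision=2,suppress=True)
a=[('scene',160.8,209.6),('side',322,215.6)]; b=[('scene',121.6,218.6),('side',364,198.8)]
H=tri(a);K=tri(b)
print('hub',H,[onz(*x,118) for x in a]); print('top',K,[onz(*x,167) for x in b])
for x,y in zip(a,b):
    d=onz(*y,167)-onz(*x,118); print(np.hypot(*d[:2]),np.degrees(np.arctan2(d[1],d[0])))
d=(K-H); print(np.hypot(*d[:2]),np.degrees(np.arctan2(d[1],d[0])))
s=r.sense(); print(R.from_euler('xyz',s['tcp_rot']).as_matrix(), s['eef_pos'])
# foot of handle
print('foot',onz('scene',100+150/5,160+378/5,112))
# rim fit: reproject circle onto both images
for n in ['scene','side']:
    im=cv2.imread(f'pics/{n}0.png'); im=cv2.resize(im,None,fx=4,fy=4,interpolation=cv2.INTER_CUBIC)
    c=H.copy();c[2]=113
    for t in np.linspace(0,2*np.pi,60):
        q=proj(n,c+65*np.array([np.cos(t),np.sin(t),0])); cv2.circle(im,tuple(int(k*4+2) for k in q),2,(0,0,255),-1)
    ang=np.arctan2(d[1],d[0])
    for z in (112,167):
        q=proj(n,[H[0]+65*np.cos(ang),H[1]+65*np.sin(ang),z]); cv2.circle(im,tuple(int(k*4+2) for k in q),4,(0,255,0),-1)
    cv2.imwrite(f'pics/{n}_fit.png',im[600:1100,380:1020] if n=='scene' else im[700:1150,1000:1640])
E
```

```text
hub [546.71 -31.86 115.07] [array([547.99, -30.73, 118.  ]), array([543.42, -35.13, 118.  ])]
top [572.85 -90.51 166.1 ] [array([572.96, -89.39, 167.  ]), array([571.83, -92.15, 167.  ])]
63.74980683339178 -66.94026016879818
63.702012541477984 -63.51420637584762
64.20890713825743 -65.98274858629233
[[-0.   -0.9   0.43]
 [-0.    0.43  0.9 ]
 [-1.   -0.   -0.  ]] [265.91 565.14 230.65]
foot [576.01 -91.84 112.  ]
```

View pics/scene_fit.png

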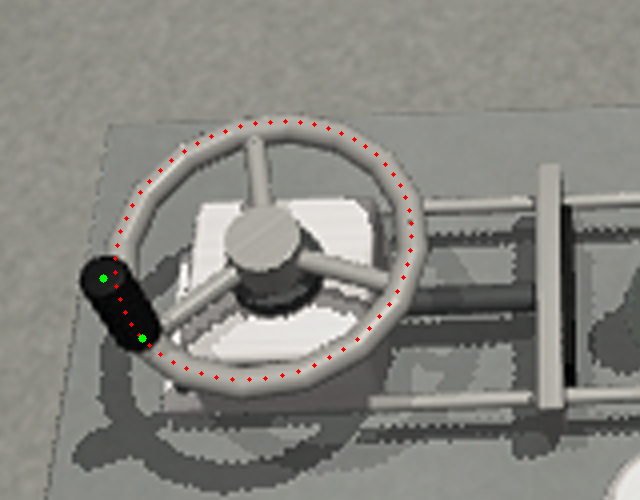

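View pics/side_fit.png

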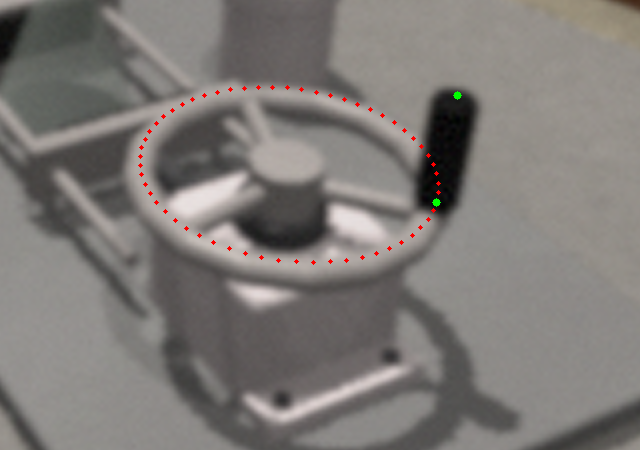

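```bash
python3 - <<'E'
from h import *
np.set_printoptions(precision=1,suppress=True)
for u,v in [(425,98),(460,130),(480,158),(390,48),(480,250)]: print((u,v),onz('scene',u,v,0))
s=r.sense(); p=s['eef_pos'];M=R.from_euler('xyz',s['tcp_rot']).as_matrix()
A=np.array([547,-32]); t=np.radians(-30); T=np.array([*(A+65*np.array([np.cos(t),np.sin(t)])),235]); print(T, (T-p), M.T@(T-p))
w,d=r.grab_frame('wrist'); cv2.imwrite('pics/wr0.png',w[:,:,::-1])
E
```

```text
(425, 98) [388.1 660.1   0. ]
(460, 130) [507.7 679.8   0. ]
(480, 158) [593.6 672.7   0. ]
(390, 48) [188.7 675.6   0. ]
(480, 250) [781.9 531.9   0. ]
[603.3 -64.5 235. ] [ 337.4 -629.6    4.4] [  -3.8 -573.3 -426.1]
```

View pics/wr0.png

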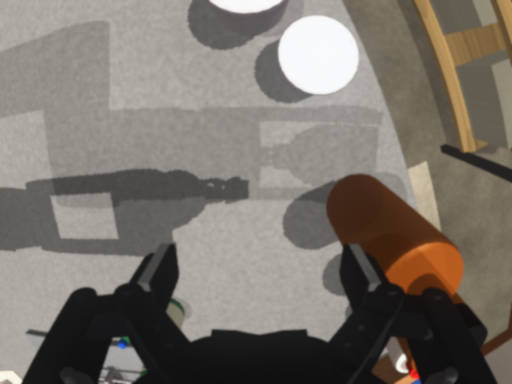

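jog_arm(
  series=[
    [0, 0, 0, 0, -3, -3, 0],
    [0, 0, 0, 0, -3, -3, 0],
    [0, 0, 0, 0, -3, -3, 0],
    [0, 0, 0, 0, -3, -3, 0],
    [0, 0, 0, 0, -3, -3, 0],
    [0, 0, 0, 0, -3, -3, 0],
    [0, 0, 0, 0, -3, -3, 0],
    [0, 0, 0, 0, -3, -3, 0],
    [0, 0, 0, 0, -3, -3, 0],
    [0, 0, 0, 0, -3, -3, 0],
    [0, 0, 0, 0, -2.7, -1.25, 0],
    [0, 0, 0, 0, -2.7, -1.25, 0],
    [0, 0, 0, 0, -2.7, -1.25, 0],
    [0, 0, 0, 0, -2.7, -1.25, 0],
    [0, 0, 0, 0, -2.7, -1.25, 0],
    [0, 0, 0, 0, -2.7, -1.25, 0],
    [0, 0, 0, 0, -2.7, -1.25, 0],
    [0, 0, 0, 0, -2.7, -1.25, 0],
    [0, 0, 0, 0, -2.7, -1.25, 0],
    [0, 0, 0, 0, -2.7, -1.25, 0],
  ],
)

```text
clock: 2.15
eef_pos: [601.4, -62.8, 231.0]
tcp_rot: [1.822, 1.57, 2.953]
contact_force: [0.3, 1.2, -0.2]
opening: -0.001
```

jog_arm(
  series=[
    [-8.3, 0, 0, 0, 0, 0, 0],
    [-8.3, 0, 0, 0, 0, 0, 0],
    [-8.3, 0, 0, 0, 0, 0, 0],
    [-8.3, 0, 0, 0, 0, 0, 0],
    [-8.3, 0, 0, 0, 0, 0, 0],
    [-8.3, 0, 0, 0, 0, 0, 0],
    [0, 0, 0, 0, 0, 0, 0],
  ],
)

```text
clock: 2.85
eef_pos: [600.7, -61.7, 231.0]
tcp_rot: [1.047, 1.57, 3.049]
contact_force: [-0.2, -0.7, -0.1]
opening: -0.001
```

```bash
python3 - <<'E'
from h import *
np.set_printoptions(precision=2,suppress=True)
s=r.sense(); p=s['eef_pos'];M=R.from_euler('xyz',s['tcp_rot']).as_matrix()
print(s['clock'],s['qpos'],p,s['opening'],'\n',M)
A=np.array([547,-32]); t=np.radians(-30); T=np.array([*(A+65*np.array([np.cos(t),np.sin(t)])),130]); print(T, M.T@(T-p))
for n in ['wrist','scene','side']:
    w,d=r.grab_frame(n); cv2.imwrite(f'pics/{n}1.png',w[:,:,::-1])
E
```

```text
2.85 [-0.1   0.32  1.68 -0.    1.14 -2.11] [600.73 -61.69 231.01] -0.0010861901491167713 
 [[-0.   -0.91 -0.42]
 [ 0.   -0.42  0.91]
 [-1.    0.    0.  ]]
[603.29 -64.5  130.  ] [101.01  -1.2   -3.65]
```

View pics/wrist1.png

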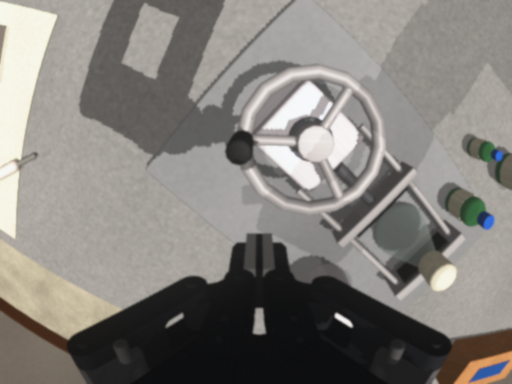

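View pics/scene1.png

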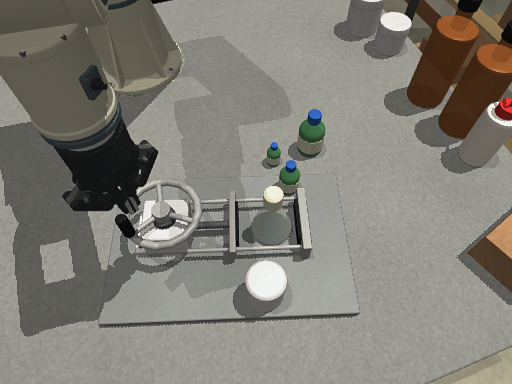

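View pics/side1.png

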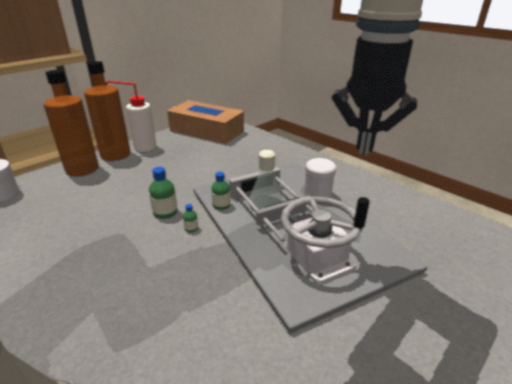

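jog_arm(
  series=[
    [0, 0, 0, 1, -0.1, -0.4, 0],
    [0, 0, 0, 1, 0, 0, 0],
    [0, 0, 0, 1, 0, 0, 0],
    [0, 0, 0, 1, 0, 0, 0],
    [0, 0, 0, 1, 0, 0, 0],
    [0, 0, 0, 1, 0, 0, 0],
    [0, 0, 0, 1, 0, 0, 0],
    [0, 0, 0, 1, 0, 0, 0],
    [0, 0, 0, 1, 0, 0, 0],
    [0, 0, 0, 1, 0, 0, 0],
    [0, 0, 0, 0.1, 0, 0, 0],
    [0, 0, 0, 0, 0, 0, 0],
  ],
)

```text
clock: 4.2
eef_pos: [603.3, -64.9, 129.9]
tcp_rot: [1.002, 1.57, 3.002]
contact_force: [-0.5, -0.1, 0.2]
opening: -0.0
```

```bash
cat > plan.py <<'E'
from h import *
import sys,json
np.set_printoptions(precision=2,suppress=True)
C=np.array([547,-32.])
def plan(step,n,rad=65):
    s=r.sense(); p=s['eef_pos'];M=R.from_euler('xyz',s['tcp_rot']).as_matrix()
    q=p[:2]-C; a0=np.degrees(np.arctan2(q[1],q[0]))
    print(s['clock'],p,'ang',a0,'r',np.hypot(*q),s['contact_force'])
    prev=p.copy();cum=np.zeros(2);rows=[]
    for k in range(1,n+1):
        t=np.radians(a0-step*k); T=np.array([C[0]+rad*np.cos(t),C[1]+rad*np.sin(t),130])
        l=(M.T@(T-p))/10; d=np.round(l[1:]-cum,2); cum+=d
        rows.append([0,0,0,0,float(d[0]),float(d[1]),0])
    print(json.dumps(rows))
if __name__=='__main__': plan(float(sys.argv[1]),int(sys.argv[2]))
E
python3 plan.py 4 20
```

```text
4.2 [603.33 -64.93 129.94] ang -30.305972917776028 r 65.25099950289989 [-0.45 -0.06  0.25]
[[0, 0, 0, 0, 0.39, -0.23, 0], [0, 0, 0, 0, 0.4, -0.22, 0], [0, 0, 0, 0, 0.41, -0.19, 0], [0, 0, 0, 0, 0.43, -0.16, 0], [0, 0, 0, 0, 0.43, -0.14, 0], [0, 0, 0, 0, 0.44, -0.1, 0], [0, 0, 0, 0, 0.45, -0.07, 0], [0, 0, 0, 0, 0.45, -0.04, 0], [0, 0, 0, 0, 0.45, -0.01, 0], [0, 0, 0, 0, 0.46, 0.02, 0], [0, 0, 0, 0, 0.45, 0.06, 0], [0, 0, 0, 0, 0.44, 0.08, 0], [0, 0, 0, 0, 0.44, 0.12, 0], [0, 0, 0, 0, 0.43, 0.15, 0], [0, 0, 0, 0, 0.42, 0.17, 0], [0, 0, 0, 0, 0.4, 0.21, 0], [0, 0, 0, 0, 0.39, 0.23, 0], [0, 0, 0, 0, 0.37, 0.26, 0], [0, 0, 0, 0, 0.36, 0.29, 0], [0, 0, 0, 0, 0.33, 0.31, 0]]
```

jog_arm(
  series=[
    [0, 0, 0, 0, 0.39, -0.23, 0],
    [0, 0, 0, 0, 0.4, -0.22, 0],
    [0, 0, 0, 0, 0.41, -0.19, 0],
    [0, 0, 0, 0, 0.43, -0.16, 0],
    [0, 0, 0, 0, 0.43, -0.14, 0],
    [0, 0, 0, 0, 0.44, -0.1, 0],
    [0, 0, 0, 0, 0.45, -0.07, 0],
    [0, 0, 0, 0, 0.45, -0.04, 0],
    [0, 0, 0, 0, 0.45, -0.01, 0],
    [0, 0, 0, 0, 0.46, 0.02, 0],
  ],
)

```text
clock: 5.2
eef_pos: [568.9, -93.2, 130.4]
tcp_rot: [-1.525, 1.57, 0.475]
contact_force: [2.2, 4.2, 0.8]
opening: 0.001
```

```bash
python3 - <<'E'
from h import *
for n in ['wrist','scene','side']:
    w,d=r.grab_frame(n); cv2.imwrite(f'pics/{n}2.png',w[:,:,::-1])
a=cv2.imread('pics/scene2.png')[120:300,60:300];b=cv2.imread('pics/side2.png')[120:300,220:460]
cv2.imwrite('pics/two2.png',np.hstack([cv2.resize(x,(400,300)) for x in (a,b)]))
E
python3 plan.py 4 20
```

```text
5.35 [568.41 -93.66 130.19] ang -70.85435322665705 r 65.27018099743312 [0.21 0.64 0.2 ]
[[0, 0, 0, 0, 0.45, 0.09, 0], [0, 0, 0, 0, 0.44, 0.09, 0], [0, 0, 0, 0, 0.44, 0.12, 0], [0, 0, 0, 0, 0.43, 0.15, 0], [0, 0, 0, 0, 0.41, 0.18, 0], [0, 0, 0, 0, 0.41, 0.21, 0], [0, 0, 0, 0, 0.38, 0.23, 0], [0, 0, 0, 0, 0.37, 0.27, 0], [0, 0, 0, 0, 0.35, 0.29, 0], [0, 0, 0, 0, 0.33, 0.31, 0], [0, 0, 0, 0, 0.31, 0.33, 0], [0, 0, 0, 0, 0.28, 0.36, 0], [0, 0, 0, 0, 0.26, 0.37, 0], [0, 0, 0, 0, 0.23, 0.39, 0], [0, 0, 0, 0, 0.2, 0.41, 0], [0, 0, 0, 0, 0.18, 0.42, 0], [0, 0, 0, 0, 0.14, 0.43, 0], [0, 0, 0, 0, 0.11, 0.44, 0], [0, 0, 0, 0, 0.09, 0.44, 0], [0, 0, 0, 0, 0.05, 0.45, 0]]
```

View pics/two2.png

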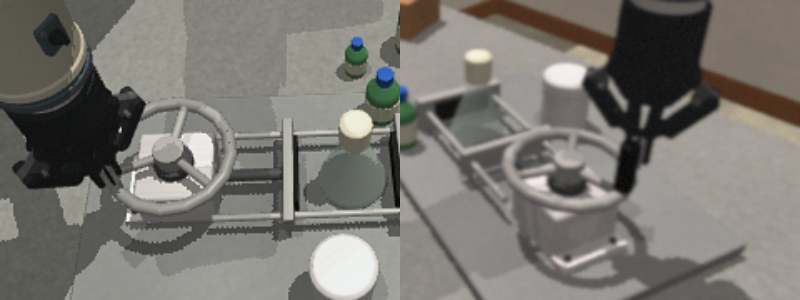

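View pics/wrist2.png

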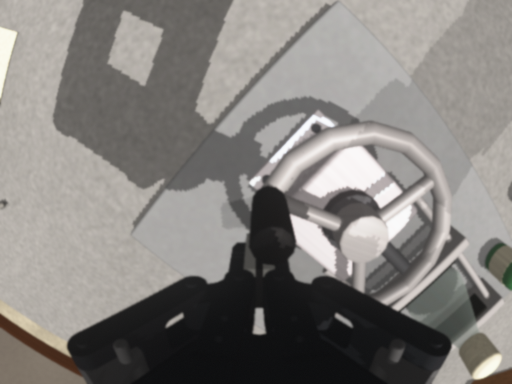

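jog_arm(
  series=[
    [0, 0, 0, 0, 0.45, 0.07, 0],
    [0, 0, 0, 0, 0.44, 0.09, 0],
    [0, 0, 0, 0, 0.44, 0.12, 0],
    [0, 0, 0, 0, 0.43, 0.15, 0],
    [0, 0, 0, 0, 0.41, 0.18, 0],
    [0, 0, 0, 0, 0.41, 0.21, 0],
    [0, 0, 0, 0, 0.38, 0.23, 0],
    [0, 0, 0, 0, 0.37, 0.27, 0],
    [0, 0, 0, 0, 0.35, 0.29, 0],
    [0, 0, 0, 0, 0.33, 0.31, 0],
    [0, 0, 0, 0, 0.31, 0.33, 0],
    [0, 0, 0, 0, 0.28, 0.36, 0],
    [0, 0, 0, 0, 0.26, 0.37, 0],
    [0, 0, 0, 0, 0.23, 0.39, 0],
    [0, 0, 0, 0, 0.2, 0.41, 0],
    [0, 0, 0, 0, 0.18, 0.42, 0],
  ],
)

```text
clock: 6.95
eef_pos: [501.2, -77.8, 130.2]
tcp_rot: [1.6, 1.57, -2.683]
contact_force: [1.9, -1.2, 0.1]
opening: -0.001
```

```bash
cat > look.py <<'E'
from h import *
import sys
k=sys.argv[1]
f={n:r.grab_frame(n)[0][:,:,::-1] for n in ['wrist','scene','side']}
cv2.imwrite(f'pics/L{k}.png',np.hstack([cv2.resize(f['scene'][120:300,60:300],(400,300)),cv2.resize(f['wrist'],(400,300))]))
E
python3 look.py 3; python3 plan.py 4 20
```

```text
7.1 [500.72 -77.55 129.99] ang -135.45302912978633 r 64.93370994590464 [-0.37  0.03  0.1 ]
[[0, 0, 0, 0, 0.15, 0.43, 0], [0, 0, 0, 0, 0.11, 0.44, 0], [0, 0, 0, 0, 0.07, 0.45, 0], [0, 0, 0, 0, 0.05, 0.45, 0], [0, 0, 0, 0, 0.02, 0.45, 0], [0, 0, 0, 0, -0.02, 0.45, 0], [0, 0, 0, 0, -0.05, 0.46, 0], [0, 0, 0, 0, -0.08, 0.44, 0], [0, 0, 0, 0, -0.11, 0.44, 0], [0, 0, 0, 0, -0.14, 0.43, 0], [0, 0, 0, 0, -0.17, 0.42, 0], [0, 0, 0, 0, -0.2, 0.41, 0], [0, 0, 0, 0, -0.23, 0.39, 0], [0, 0, 0, 0, -0.25, 0.38, 0], [0, 0, 0, 0, -0.28, 0.36, 0], [0, 0, 0, 0, -0.3, 0.33, 0], [0, 0, 0, 0, -0.33, 0.32, 0], [0, 0, 0, 0, -0.35, 0.29, 0], [0, 0, 0, 0, -0.37, 0.27, 0], [0, 0, 0, 0, -0.38, 0.24, 0]]
```

View pics/L3.png

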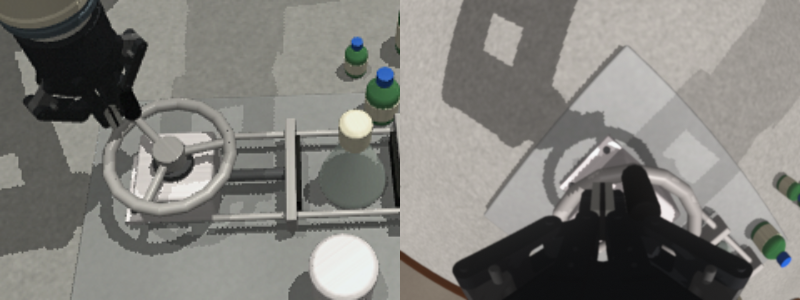

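jog_arm(
  series=[
    [0, 0, 0, 0, 0.15, 0.43, 0],
    [0, 0, 0, 0, 0.11, 0.44, 0],
    [0, 0, 0, 0, 0.07, 0.45, 0],
    [0, 0, 0, 0, 0.05, 0.45, 0],
    [0, 0, 0, 0, 0.02, 0.45, 0],
    [0, 0, 0, 0, -0.02, 0.45, 0],
    [0, 0, 0, 0, -0.05, 0.46, 0],
    [0, 0, 0, 0, -0.08, 0.44, 0],
    [0, 0, 0, 0, -0.11, 0.44, 0],
    [0, 0, 0, 0, -0.14, 0.43, 0],
    [0, 0, 0, 0, -0.17, 0.42, 0],
    [0, 0, 0, 0, -0.2, 0.41, 0],
    [0, 0, 0, 0, -0.23, 0.39, 0],
    [0, 0, 0, 0, -0.25, 0.38, 0],
    [0, 0, 0, 0, -0.28, 0.36, 0],
    [0, 0, 0, 0, -0.3, 0.33, 0],
    [0, 0, 0, 0, -0.33, 0.32, 0],
    [0, 0, 0, 0, -0.35, 0.29, 0],
    [0, 0, 0, 0, -0.37, 0.27, 0],
    [0, 0, 0, 0, -0.38, 0.24, 0],
  ],
)

```text
clock: 9.1
eef_pos: [495.1, 5.8, 130.2]
tcp_rot: [1.071, 1.57, 3.071]
contact_force: [-0.8, -4.0, 0.4]
opening: 0.006
```

```bash
python3 look.py 4; python3 plan.py 4 20
```

```text
9.25 [495.18   6.09 130.23] ang 143.68496169696067 r 64.31144588463995 [-0.36 -0.64  0.71]
[[0, 0, 0, 0, -0.37, 0.27, 0], [0, 0, 0, 0, -0.42, 0.17, 0], [0, 0, 0, 0, -0.43, 0.15, 0], [0, 0, 0, 0, -0.43, 0.12, 0], [0, 0, 0, 0, -0.45, 0.09, 0], [0, 0, 0, 0, -0.45, 0.05, 0], [0, 0, 0, 0, -0.45, 0.03, 0], [0, 0, 0, 0, -0.46, -0.01, 0], [0, 0, 0, 0, -0.45, -0.04, 0], [0, 0, 0, 0, -0.45, -0.07, 0], [0, 0, 0, 0, -0.44, -0.1, 0], [0, 0, 0, 0, -0.43, -0.13, 0], [0, 0, 0, 0, -0.43, -0.16, 0], [0, 0, 0, 0, -0.41, -0.2, 0], [0, 0, 0, 0, -0.4, -0.21, 0], [0, 0, 0, 0, -0.38, -0.25, 0], [0, 0, 0, 0, -0.36, -0.27, 0], [0, 0, 0, 0, -0.34, -0.3, 0], [0, 0, 0, 0, -0.32, -0.32, 0], [0, 0, 0, 0, -0.3, -0.34, 0]]
```

View pics/L4.png

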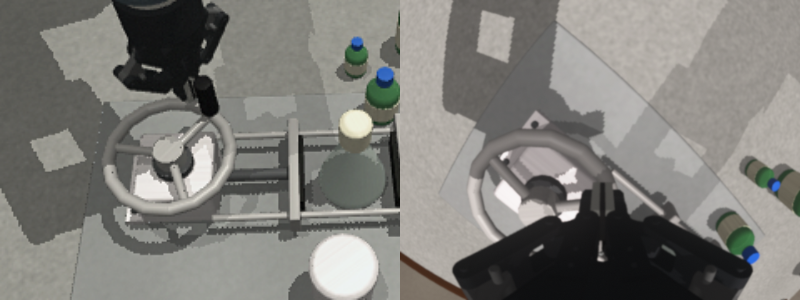

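jog_arm(
  series=[
    [0, 0, 0, 0, -0.39, 0.24, 0],
    [0, 0, 0, 0, -0.42, 0.17, 0],
    [0, 0, 0, 0, -0.43, 0.15, 0],
    [0, 0, 0, 0, -0.43, 0.12, 0],
    [0, 0, 0, 0, -0.45, 0.09, 0],
    [0, 0, 0, 0, -0.45, 0.05, 0],
    [0, 0, 0, 0, -0.45, 0.03, 0],
    [0, 0, 0, 0, -0.46, -0.01, 0],
    [0, 0, 0, 0, -0.45, -0.04, 0],
    [0, 0, 0, 0, -0.45, -0.07, 0],
    [0, 0, 0, 0, -0.44, -0.1, 0],
    [0, 0, 0, 0, -0.43, -0.13, 0],
    [0, 0, 0, 0, -0.43, -0.16, 0],
    [0, 0, 0, 0, -0.41, -0.2, 0],
    [0, 0, 0, 0, -0.4, -0.21, 0],
    [0, 0, 0, 0, -0.38, -0.25, 0],
    [0, 0, 0, 0, -0.36, -0.27, 0],
    [0, 0, 0, 0, -0.34, -0.3, 0],
    [0, 0, 0, 0, -0.32, -0.32, 0],
    [0, 0, 0, 0, -0.3, -0.34, 0],
  ],
)

```text
clock: 11.25
eef_pos: [576.0, 25.5, 130.1]
tcp_rot: [0.763, 1.57, 2.763]
contact_force: [-3.9, 1.3, -0.2]
opening: -0.005
```

```bash
python3 look.py 5; python3 plan.py 4 20
```

```text
11.4 [577.1   25.6  130.48] ang 62.41140282791127 r 64.98602006344292 [-0.68  0.19  0.79]
[[0, 0, 0, 0, -0.27, -0.37, 0], [0, 0, 0, 0, -0.24, -0.38, 0], [0, 0, 0, 0, -0.21, -0.4, 0], [0, 0, 0, 0, -0.18, -0.42, 0], [0, 0, 0, 0, -0.15, -0.43, 0], [0, 0, 0, 0, -0.13, -0.43, 0], [0, 0, 0, 0, -0.09, -0.45, 0], [0, 0, 0, 0, -0.06, -0.45, 0], [0, 0, 0, 0, -0.03, -0.45, 0], [0, 0, 0, 0, -0.0, -0.45, 0], [0, 0, 0, 0, 0.03, -0.45, 0], [0, 0, 0, 0, 0.07, -0.45, 0], [0, 0, 0, 0, 0.09, -0.45, 0], [0, 0, 0, 0, 0.13, -0.43, 0], [0, 0, 0, 0, 0.15, -0.43, 0], [0, 0, 0, 0, 0.19, -0.41, 0], [0, 0, 0, 0, 0.21, -0.4, 0], [0, 0, 0, 0, 0.25, -0.39, 0], [0, 0, 0, 0, 0.26, -0.36, 0], [0, 0, 0, 0, 0.3, -0.35, 0]]
```

View pics/L5.png

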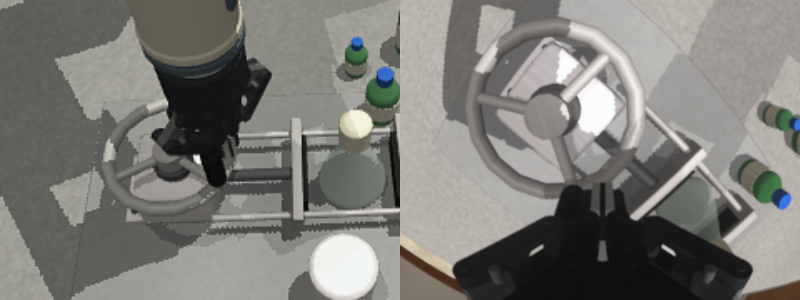

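jog_arm(
  series=[
    [0, 0, 0, 0, -0.27, -0.37, 0],
    [0, 0, 0, 0, -0.24, -0.38, 0],
    [0, 0, 0, 0, -0.21, -0.4, 0],
    [0, 0, 0, 0, -0.18, -0.42, 0],
    [0, 0, 0, 0, -0.15, -0.43, 0],
    [0, 0, 0, 0, -0.13, -0.43, 0],
    [0, 0, 0, 0, -0.09, -0.45, 0],
    [0, 0, 0, 0, -0.06, -0.45, 0],
    [0, 0, 0, 0, -0.03, -0.45, 0],
    [0, 0, 0, 0, 0, -0.45, 0],
    [0, 0, 0, 0, 0.03, -0.45, 0],
    [0, 0, 0, 0, 0.07, -0.45, 0],
    [0, 0, 0, 0, 0.09, -0.45, 0],
    [0, 0, 0, 0, 0.13, -0.43, 0],
    [0, 0, 0, 0, 0.15, -0.43, 0],
    [0, 0, 0, 0, 0.19, -0.41, 0],
    [0, 0, 0, 0, 0.21, -0.4, 0],
    [0, 0, 0, 0, 0.25, -0.39, 0],
    [0, 0, 0, 0, 0.26, -0.36, 0],
    [0, 0, 0, 0, 0.3, -0.35, 0],
  ],
)

```text
clock: 13.4
eef_pos: [607.5, -52.0, 130.2]
tcp_rot: [0.677, 1.57, 2.677]
contact_force: [-1.2, 3.6, -0.1]
opening: -0.001
```

```bash
python3 look.py 6; python3 plan.py 4 8
```

```text
13.55 [607.83 -52.44 130.26] ang -18.57326800169379 r 64.17709323109635 [ 0.22 -0.58  0.43]
[[0, 0, 0, 0, 0.26, -0.38, 0], [0, 0, 0, 0, 0.34, -0.29, 0], [0, 0, 0, 0, 0.37, -0.27, 0], [0, 0, 0, 0, 0.38, -0.25, 0], [0, 0, 0, 0, 0.4, -0.22, 0], [0, 0, 0, 0, 0.41, -0.19, 0], [0, 0, 0, 0, 0.42, -0.16, 0], [0, 0, 0, 0, 0.44, -0.13, 0]]
```

View pics/L6.png

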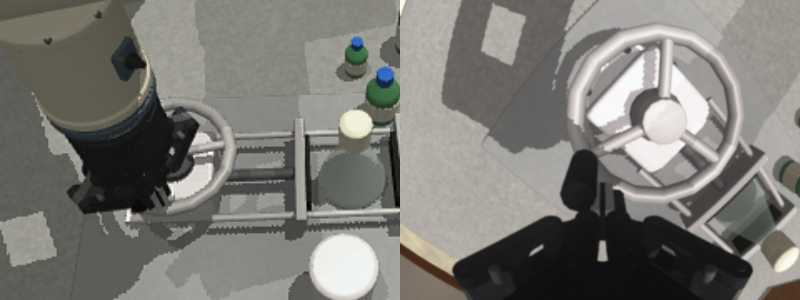

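jog_arm(
  series=[
    [0, 0, 0, 0, 0.3, -0.33, 0],
    [0, 0, 0, 0, 0.34, -0.29, 0],
    [0, 0, 0, 0, 0.37, -0.27, 0],
    [0, 0, 0, 0, 0.38, -0.25, 0],
    [0, 0, 0, 0, 0.4, -0.22, 0],
    [0, 0, 0, 0, 0, 0, 0],
  ],
)

```text
clock: 14.15
eef_pos: [597.0, -72.4, 130.4]
tcp_rot: [2.841, 1.57, -1.442]
contact_force: [-0.4, 0.4, 0.4]
opening: 0.001
```

```bash
python3 plan.py 2 6; python3 - <<'E'
from h import *
w,d=r.grab_frame('side'); cv2.imwrite('pics/s7.png',w[:,:,::-1])
a=cv2.imread('pics/side0.png')[180:300,290:410]; b=w[180:300,290:410,::-1]
cv2.imwrite('pics/s7c.png',np.hstack([cv2.resize(x,(400,400),interpolation=cv2.INTER_CUBIC) for x in (a,b)]))
E
```

```text
14.15 [597.04 -72.43 130.4 ] ang -38.937468287320186 r 64.33062371136361 [-0.36  0.43  0.41]
[[0, 0, 0, 0, 0.17, -0.16, 0], [0, 0, 0, 0, 0.21, -0.09, 0], [0, 0, 0, 0, 0.21, -0.08, 0], [0, 0, 0, 0, 0.22, -0.08, 0], [0, 0, 0, 0, 0.21, -0.06, 0], [0, 0, 0, 0, 0.22, -0.07, 0]]
```

View pics/s7c.png

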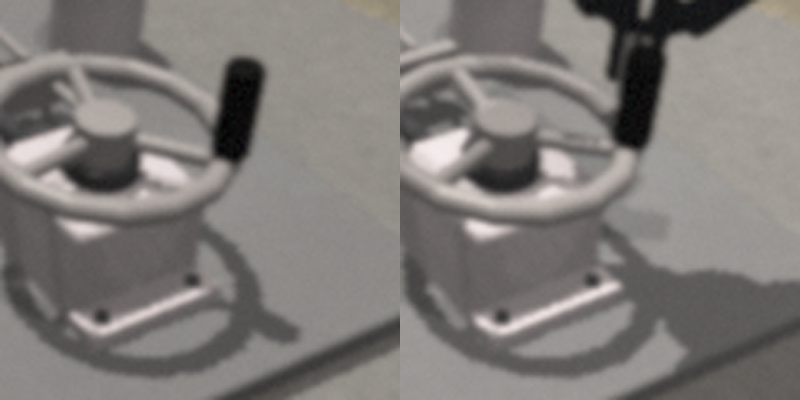

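```bash
python3 - <<'E'
from h import *
C=[547,-32]
for n in('side','scene'):
  for a in range(-52,-76,-2):
    t=np.radians(a); P=[C[0]+65*np.cos(t),C[1]+65*np.sin(t)]
    print(n,a,proj(n,[*P,112]).round(2),proj(n,[*P,140]).round(2))
E
```

```text
side -52 [358.99 219.62] [361.54 206.47]
side -54 [359.11 220.39] [361.68 207.22]
side -56 [359.19 221.16] [361.76 207.97]
side -58 [359.22 221.93] [361.8  208.72]
side -60 [359.2 222.7] [361.79 209.47]
side -62 [359.14 223.47] [361.74 210.21]
side -64 [359.03 224.23] [361.63 210.96]
side -66 [358.87 224.99] [361.47 211.69]
side -68 [358.66 225.74] [361.27 212.42]
side -70 [358.41 226.48] [361.01 213.15]
side -72 [358.1  227.22] [360.71 213.86]
side -74 [357.75 227.94] [360.36 214.57]
scene -52 [136.26 239.54] [131.74 232.32]
scene -54 [135.25 238.88] [130.7  231.64]
scene -56 [134.28 238.18] [129.7  230.92]
scene -58 [133.35 237.45] [128.74 230.17]
scene -60 [132.45 236.69] [127.81 229.39]
scene -62 [131.59 235.9 ] [126.93 228.58]
scene -64 [130.77 235.08] [126.08 227.74]
scene -66 [129.99 234.23] [125.28 226.87]
scene -68 [129.25 233.35] [124.52 225.97]
scene -70 [128.56 232.45] [123.8  225.04]
scene -72 [127.9  231.52] [123.13 224.09]
scene -74 [127.29 230.57] [122.5  223.12]
```

jog_arm(
  series=[
    [0, 0, 0, 0, 0.19, -0.12, 0],
    [0, 0, 0, 0, 0.21, -0.09, 0],
    [0, 0, 0, 0, 0.21, -0.08, 0],
    [0, 0, 0, 0, 0, 0, 0],
    [0, 0, 0, 0, 0, 0, 0],
  ],
)

```text
clock: 14.7
eef_pos: [592.8, -77.0, 130.2]
tcp_rot: [1.902, 1.57, -2.381]
contact_force: [0.6, -0.1, 0.0]
opening: 0.0
```

```bash
cat > m.py <<'E'
from h import *
import sys
def cmp(cur,ref=None,n='side',box=(212,234,346,372)):
    ref=cv2.imread(f'pics/{n}0.png') if ref is None else ref
    f=8; y0,y1,x0,x1=box
    up=lambda i:cv2.resize(cv2.cvtColor(i,cv2.COLOR_BGR2GRAY),None,fx=f,fy=f,interpolation=cv2.INTER_CUBIC)
    T=up(ref)[y0*f:y1*f,x0*f:x1*f]; S=up(cur)[(y0-10)*f:(y1+10)*f,(x0-10)*f:(x1+10)*f]
    m=cv2.matchTemplate(S,T,cv2.TM_CCOEFF_NORMED); _,v,_,l=cv2.minMaxLoc(m)
    return (np.array(l)/f-10),v
if __name__=='__main__':
    b=cv2.imread('pics/s7.png'); print('prev',cmp(b))
    w,_=r.grab_frame('side'); w=np.ascontiguousarray(w[:,:,::-1]); cv2.imwrite(f'pics/s{sys.argv[1]}.png',w); print('now',cmp(w))
    a=cv2.imread('pics/side0.png')[180:300,290:410]
    cv2.imwrite(f'pics/s{sys.argv[1]}c.png',np.hstack([cv2.resize(x,(400,400),interpolation=cv2.INTER_CUBIC) for x in (a,w[180:300,290:410])]))
E
python3 m.py 8; python3 plan.py 2 4
```

```text
prev (array([ 0.125, -3.375]), 0.9557115435600281)
now (array([ 0.125, -1.75 ]), 0.9743632078170776)
14.75 [592.76 -77.02 130.24] ang -44.52742535915319 r 64.1930865673451 [-0.35 -0.37  0.14]
[[0, 0, 0, 0, 0.18, -0.15, 0], [0, 0, 0, 0, 0.22, -0.07, 0], [0, 0, 0, 0, 0.22, -0.06, 0], [0, 0, 0, 0, 0.22, -0.06, 0]]
```

View pics/s8c.png

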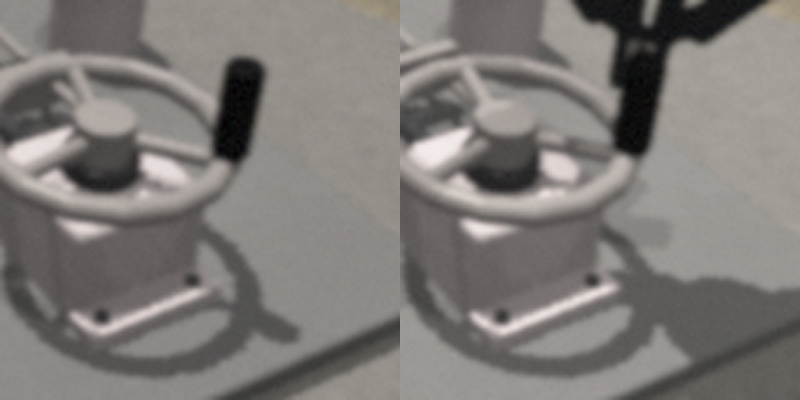

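jog_arm(
  series=[
    [0, 0, 0, 0, 0.2, -0.09, 0],
    [0, 0, 0, 0, 0.22, -0.07, 0],
    [0, 0, 0, 0, 0, 0, 0],
    [0, 0, 0, 0, 0, 0, 0],
  ],
)

```text
clock: 15.15
eef_pos: [589.6, -80.2, 130.3]
tcp_rot: [1.775, 1.57, -2.508]
contact_force: [0.2, -0.7, 0.2]
opening: -0.005
```

```bash
python3 m.py 9; python3 plan.py 1 4
```

```text
prev (array([ 0.125, -3.375]), 0.9557115435600281)
now (array([ 0.   , -0.625]), 0.9782282710075378)
15.2 [589.63 -80.2  130.27] ang -48.51148414021356 r 64.34647859899282 [ 0.12  0.13 -0.13]
[[0, 0, 0, 0, 0.09, -0.09, 0], [0, 0, 0, 0, 0.11, -0.03, 0], [0, 0, 0, 0, 0.11, -0.03, 0], [0, 0, 0, 0, 0.11, -0.03, 0]]
```

jog_arm(
  series=[
    [0, 0, 0, 0, -1, 0.2, 0],
    [0, 0, 0, 0, -1, 0.2, 0],
    [0, 0, 0, -2, 0, 0, 0],
    [0, 0, 0, -2, 0, 0, 0],
    [0, 0, 0, -2, 0, 0, 0],
    [0, 0, 0, -2, 0, 0, 0],
    [0, 0, 0, -2, 0, 0, 0],
    [0, 0, 0, -2, 0, 0, 0],
    [0, 0, 0, 0, 0, 0, 0],
  ],
)

```text
clock: 16.1
eef_pos: [608.6, -67.7, 253.3]
tcp_rot: [-2.114, 1.566, -0.113]
contact_force: [0.7, 0.8, -0.1]
opening: 0.0
```

```bash
cat > cmp2.py <<'E'
from m import *
np.set_printoptions(precision=2,suppress=True)
k=sys.argv[1]; out=[]
print(r.sense()['eef_pos'],r.sense()['clock'])
boxes={'side':[(212,234,346,372),(190,234,348,376)],'scene':[(210,242,114,140),(225,242,122,142)]}
ctrl={'side':[(235,275,300,360)],'scene':[(190,260,225,245)]}
for n in('side','scene'):
    w,_=r.grab_frame(n); w=np.ascontiguousarray(w[:,:,::-1]); cv2.imwrite(f'pics/{n}_{k}.png',w)
    for b in boxes[n]: print(n,b,cmp(w,n=n,box=b))
    for b in ctrl[n]: print(n,'ctrl',cmp(w,n=n,box=b))
    a=cv2.imread(f'pics/{n}0.png'); s=np.s_[180:300,290:410] if n=='side' else np.s_[160:280,90:210]
    out.append(np.hstack([cv2.resize(x[s],(400,300),interpolation=cv2.INTER_CUBIC) for x in (a,w)]))
cv2.imwrite(f'pics/c_{k}.png',np.vstack(out))
E
python3 cmp2.py A
```

```text
[608.6  -67.68 253.25] 16.1
side (212, 234, 346, 372) (array([ 0.  , -0.12]), 0.9937395453453064)
side (190, 234, 348, 376) (array([ 0.12, -0.25]), 0.9965581893920898)
side ctrl (array([0., 0.]), 0.9959715604782104)
scene (210, 242, 114, 140) (array([0.25, 0.5 ]), 0.9377380013465881)
scene (225, 242, 122, 142) (array([0.25, 0.25]), 0.9784421920776367)
scene ctrl (array([ 8.5 , -0.25]), 0.9072603583335876)
```

View pics/c_A.png

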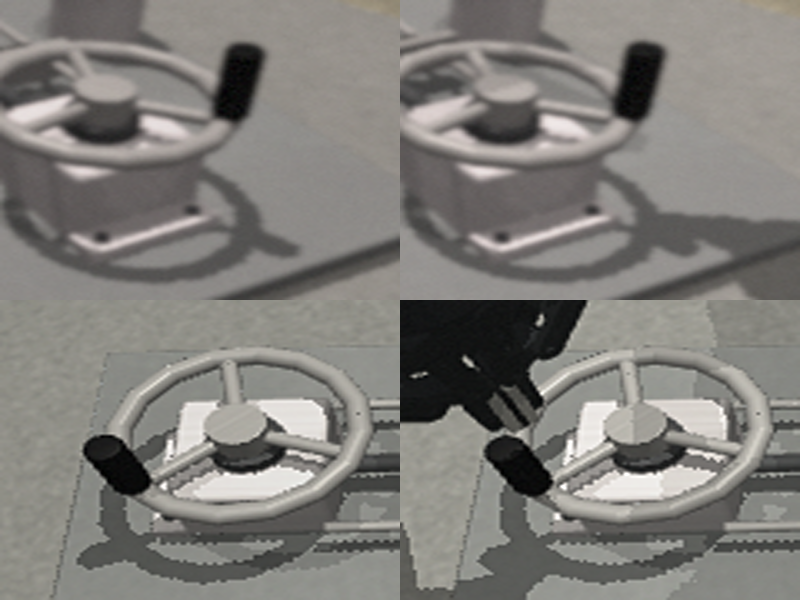

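jog_arm(
  series=[
    [0, 0, 0, -4, 0, 0, 0],
    [0, 0, 0, -4, 0, 0, 0],
    [0, 0, 0, 0, 0.7, 4, 0],
    [0, 0, 0, 0, 0.7, 4, 0],
    [0, 0, 0, 0, 0.7, 4, 0],
    [0, 0, 0, 0, 0.7, 4, 0],
    [0, 0, 0, 0, 0.7, 4, 0],
    [0, 0, 0, 0, 0.7, 4, 0],
    [0, 0, 0, 0, 0.7, 4, 0],
    [0, 0, 0, 0, 0.7, 4, 0],
    [0, 0, 0, 0, 0.7, 4, 0],
    [0, 0, 0, 0, 0.7, 4, 0],
    [0, 0, 0, 0, 0.7, 4, 0],
    [0, 0, 0, 0, 0.7, 4, 0],
    [0, 0, 0, 0, 0, 0, 0],
  ],
)

```text
clock: 17.7
eef_pos: [327.4, 336.4, 329.0]
tcp_rot: [1.192, 1.569, -3.087]
contact_force: [-0.1, -0.5, 0.0]
opening: 0.003
```

```bash
python3 cmp2.py B; python3 - <<'E'
from m import *
w=cv2.imread('pics/scene_B.png')
for nm,b in dict(beaker=(258,305,240,292),cap=(184,204,262,286),bottle=(160,184,280,302)).items(): print(nm,cmp(w,n='scene',box=b))
E
```

```text
[327.43 336.42 329.  ] 17.7
side (212, 234, 346, 372) (array([ 0.12, -0.25]), 0.9980164170265198)
side (190, 234, 348, 376) (array([ 0.12, -0.38]), 0.9982134103775024)
side ctrl (array([0., 0.]), 0.996924102306366)
scene (210, 242, 114, 140) (array([0.12, 0.25]), 0.9827662706375122)
scene (225, 242, 122, 142) (array([0.25, 0.38]), 0.9869441390037537)
scene ctrl (array([ 8.5 , -0.25]), 0.9231459498405457)
beaker (array([0., 0.]), 0.99675452709198)
cap (array([0., 0.]), 0.9999040365219116)
bottle (array([0., 0.]), 0.9996381402015686)
```

View pics/scene_B.png

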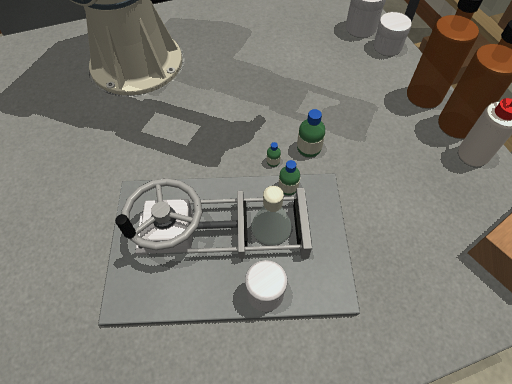

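View pics/c_B.png

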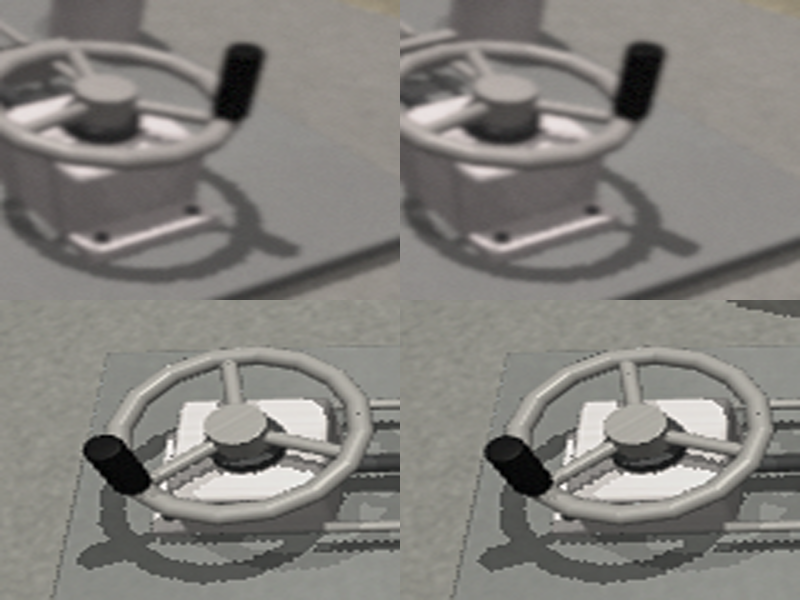

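```bash
python3 -c "
from rig import r
print(r.sign_off())"
```

```text
the job is handed in; nothing more can be done
None
```

I pushed the hand wheel one full turn clockwise with the closed fingertips behind the handle, never gripping it. I then took the hand away and handed the job in at about 18 s.

- **Handle position:** with the arm out of the way, the two cameras put the handle 0.1–0.4 px from where it began. That means the wheel stopped roughly 0.7° short of an exact turn, and I left it there.
- **Clamp bar:** it moved 8.5 px towards the flask in the scene picture, roughly the 16 mm of one turn, and did not touch the flask. I had meant that part of the picture as a fixed reference, so its "disagreement" is simply the bar's travel.
- **Other objects:** the flask's cap, the beaker and the bottle showed no shift (0.0 px). The bottle checked was the middle-sized one, standing on the platform.
- **Forces:** every reading I took between moves was under 5 N.

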